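# Fit the strainer cup that nests in the grit pot

## Robot

A 6-joint arm with a two-finger parallel gripper is mounted at the origin on the work surface. World frame = base frame: x ahead of the robot, y to its left, z up, the work surface at z = 0. Lengths are in m, angles in rad, forces in N, time in s.
With the tool pointing down it reaches from about 0.35 to 0.975 m from the base axis. Payload 4.9 kg.
Tool frame: the origin (TCP) lies midway between the tips of the shut fingers; the grasp point (between the pads) lies 19 mm behind it; x points along the fingers, z is the direction in which the jaws open and shut, and the axes are right-handed (so a half turn about x gives the same grasp; the last joint's range is limited). The gripper opens to 85 mm and grips with 20 to 120 N. Pads are 22 mm wide; open, the fingers measure 114 mm over their backs; the gripper's body (76 mm by 85 mm) begins 54 mm behind the grasp point. The pads swing forward as they close: fully open they stand 13 mm farther back than shut.
Start: joints at [-1.341, 0.053, 1.613, -0, 1.476, -0.119], TCP at [0.214, -0.587, 0.231] pointing down, gripper open.
Joint ranges: [-3.01, 3.01], [-1.01, 2.22], [0.06, 2.58], [-1.02, 4.17], [0.09, 2.62], [-3.14, 3.14]. Speed limits (rad/s): [2.57, 2.57, 3.14, 3.14, 3.14, 3.14].

## Interface

Orientations are given as a unit quaternion [w, x, y, z].
In Python, from plant import state, cams, workorder, nets gives the robot as it stands.
- The arm moves only by the tool play_rows, never from a script. Its argument "motion" is a list of rows, each a list of 3 entries, a list of its own where there are three numbers: the closure, from -1 (fully open) to 1 (shut), then the shift along the world's x, y, z in m, then the turn about the world's z in rad. A call has 1 to 5 rows; each row is the pose to reach, as a shift and turn from the pose commanded when the call began; what a row does not reach only later rows make up. A row lasts 1/10 s, in which the tool goes at most 50 mm and 8.59 degrees, less where a joint would pass 70% of its speed; a pose out of reach is approached as far as the arm can. A call with a gripper value outside its range is refused whole. The fingers move at their own pace and stop on an object; the grip force is fixed at half the most. Time passes only in rows, so rows that repeat a pose let the fingers close. It gives the time, the measured TCP pose, the force and the opening at its end, in the units of the state.
- state(): the state, without advancing time (a new reading comes with each control period).
- cams.grab_frame(name): name is "side" or "top"; returns (picture, depth): 420x560x3 uint8, red, green, blue; 420x560 float32, m along the optical axis (not along the pixel's ray), 0 where there is no reading.
- cams.camera_info(name): a dict with "K" (3x3 intrinsics, pixels), "rvec" (rotation vector, rad) and "tvec" (3), from world to camera coordinates, as OpenCV has them. Camera axes: x right, y down, z forward; pixel columns grow to the right and rows downward; lengths in m; the calibration is good to about 2 mm. A picture is of the moment at which its call begins. camera_info takes no time and is no camera call.
- workorder.job_done(): hands the job in, once; it reports no verdict.
Trained networks look in the newest picture that a camera, given by its name, has taken for a name from the list of things; names that differ only in an ending like _2 or _b are one class to them, and where a whole thing is asked for, a point or a joint stands for the part that bears it (a point fixed in the world has none). Each returns a list of dicts, best first, with "score" (0 to 1); they miss things now and then, are a little off and sometimes report something else, mostly with a low value. They report only what shows in the picture. A call takes as long as a camera call. They do not tell look-alikes from the thing itself.
- nets.recognise(camera, target): "at" ([x, y, z] in m, in world coordinates, good to about 4 mm: the middle of the surface that is visible of it).
- nets.landmark_of(camera, target): "at" ([x, y, z] in m, in world coordinates, good to about 4 mm: a listed point, or the origin of a listed thing).
The state is a dict: "time": time; "joint_pos": joint angles; "joint_vel": joint speeds; "joint_efforts": joint torques, N m; "tool_pos": TCP position; "tool_rot": TCP orientation; "contact_force": force on the tool from outside, world axes, zero at the start; "ft_torque": the same for the moment, N m; "gripper_width": opening from 0.0 (shut) to 1.0 (fully open).
Only numpy, scipy, OpenCV 4.12 (cv2) and the standard library are available. Lean on these libraries where they do the work, as an engineer would, in place of code of your own. Each camera call takes 0.05 s, during which the arm holds its last target.

## Task

Find by trying which of the three strainer cups nests in the pot on the green stand, so that it hangs upright with its flange resting on the pot's rim, and leave it there. Then swing the red clamp fully closed over it. Keep the cups upright, leave the two that do not fit standing on the bench itself, and do not disturb the other things on the bench.

Things in the scene. Friction and masses are not known exactly. Their poses are not given: they have to be found in the camera images.
- cup_small: The smallest of three open aluminium strainer cups. Wall 46 mm in outside diameter, 50 mm tall, its foot tapered 2.5 mm in over the lowest 6 mm, and a flange 60 mm wide, 5 mm thick (50 to 55 mm up). A rod from its floor carries an orange grip block on the axis, 34 mm long (x), 14 mm thick (y) and 24 mm tall, 77 to 101 mm up. Origin: centre of the underside. About 0.2 to 0.4 kg.
- cup_medium: The middle of three open aluminium strainer cups. Wall 60 mm in outside diameter, 50 mm tall, its foot tapered 2.5 mm in over the lowest 6 mm, and a flange 74 mm wide, 5 mm thick (50 to 55 mm up). A rod from its floor carries an orange grip block on the axis, 34 mm long (x), 14 mm thick (y) and 24 mm tall, 77 to 101 mm up. Origin: centre of the underside. About 0.2 to 0.4 kg.
- cup_large: The largest of three open aluminium strainer cups. Wall 74 mm in outside diameter, 50 mm tall, its foot tapered 2.5 mm in over the lowest 6 mm, and a flange 88 mm wide, 5 mm thick (50 to 55 mm up). A rod from its floor carries an orange grip block on the axis, 34 mm long (x), 14 mm thick (y) and 24 mm tall, 77 to 101 mm up. Origin: centre of the underside. About 0.2 to 0.4 kg.
- pot_mouth (a point): Centre of the mouth of the dark steel pot fixed on the green stand, level with its rim, 90 mm above the bench. Outside diameter 96 mm; bore 52, 66 or 80 mm, different each time, to be found by trying. The right cup has 3 mm to spare all round and hangs by its flange, underside 50 mm below the mouth. A larger cup stops with its underside on the rim.
- stand: Green base plate 130 x 210 x 10 mm carrying pot and clamp post; origin on the bench under the pot's axis, clamp post 80 mm along its -y. A cup too small for the pot sinks in flange and all (if centred within about 3 mm) and stands on the pot floor, underside 72 mm below the mouth. Two spare pots stand unused on a plywood tray at the right.
- clamp (a joint): Swing clamp: flat red bar turning level on an upright post beside the pot, in rad. 0 = closed, its tip over the pot's rim (the stop); it starts between 1.1 and 1.6, swung clear. Opening turns it clockwise seen from above. It stays where it is left; about 1 N at the knob moves it.
- clamp_pivot (a point): The clamp's upright axis, at the underside of the red bar, 99 mm above the bench and 80 mm from the pot's axis. The bar is 8 mm thick; closed, its tip reaches to 24 mm from the pot's axis, 4 mm above the flange of a cup that hangs properly.
- clamp_knob (a point): Centre of the top of the clamp's upright black knob, 18 mm in diameter, 145 mm above the bench, rising 38 mm above the red bar, on the tail of the bar 65 mm from the pivot, on the side opposite the tip: with the clamp closed, pot, pivot and knob lie in one line. The knob turns with the bar.
- hammer: Hammer lying on the bench: bystander, to be left alone.
- wrench: Steel wrench lying on the bench: bystander, to be left alone.
- brush: Hand brush lying on the bench: bystander, to be left alone.
- tin: Tin with a yellow band, 72 mm wide, 90 mm tall: bystander, to be left alone.
- mug: Blue mug, 80 mm wide, 90 mm tall: bystander, to be left alone.
- blank: Flat steel blade blank, 235 mm long, 5 mm thick, lying on the bench: bystander, to be left alone.
Mind the look-alikes: they are no part of the job. What is shaped like the cup_small but purple is not meant.

How it is judged:
By the outcome, as a careful person would: the job done as asked, in the order asked, and still so for the second after the job is handed in, with the robot touching nothing.
It also fails if it takes over 72 s, if anything falls off the work surface, if the arm or the gripper's body presses on something with over 40 N, if the wrist force passes 120 N, or if a joint passes its speed limit or range.

## Working session

There is one attempt and no reset: what is moved stays moved. The work goes in short steps, Python scripts to look and compute and a tool call to move; the robot and the scene stay as the last step left them, time stands still between calls to the robot, and variables do not carry over. Pictures are saved under pics/ and viewed, and the job is handed in when it is done.

Besides the shell and the picture viewer there is one more tool, called after "Emit:" by a JSON object that holds its "name" and its "arguments". play_rows: Moves the arm, as the interface text tells. Its arguments: {"type":"object","properties":{"motion":{"type":"array","items":{"type":"array"}}},"required":["motion"]}

```bash
ls; mkdir -p pics
python3 - <<'E'
from plant import state,cams,nets
import cv2,numpy as np
for n in ("top","side"):
    p,d=cams.grab_frame(n); cv2.imwrite(f"pics/{n}0.png",cv2.resize(p[:,:,::-1],(800,600),interpolation=cv2.INTER_CUBIC)); np.savez(f"{n}0.npz",p=p,d=d)
s=state(); print(s['time'],s['tool_pos'],s['tool_rot'],s['gripper_width'],s['contact_force'])
E
```

```text
pics
0.1 [ 0.21347016 -0.5867933   0.23016488] [ 0.57865935  0.40610714  0.5796745  -0.40522564] 1.002303006408726 [ 0.53427791 -0.59380147  0.11186947]
```

View pics/top0.png

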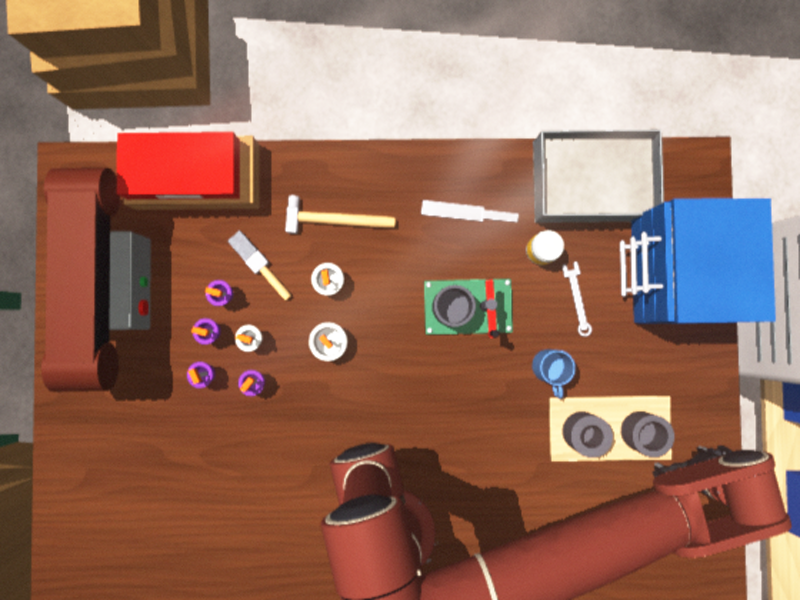

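View pics/side0.png

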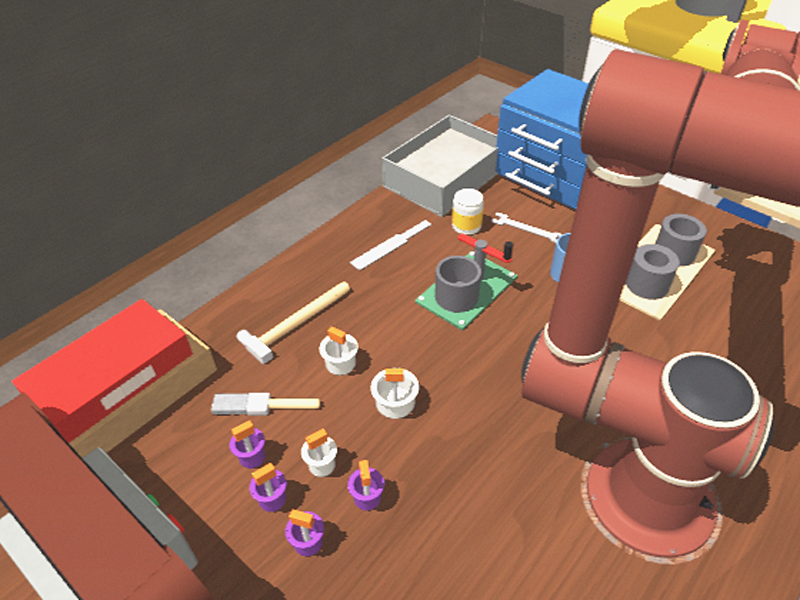

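Top view, 800x600 pixels. The white cups are large at (328,342), medium at (328,279) and small at (249,338). The purple look-alikes are at (218,292), (205,331), (200,375) and (251,383). The pot is at (455,306). The clamp bar is at x≈490, with its knob near (490,303). Next I'll measure these.

```bash
cat > h.py <<'E'
import numpy as np,cv2
from plant import state,cams,nets,workorder
def cal(n):
    c=cams.camera_info(n); K=np.array(c['K'],float);R=cv2.Rodrigues(np.array(c['rvec'],float))[0];t=np.array(c['tvec'],float).ravel();return K,R,t
def cloud(n,d):
    K,R,t=cal(n);h,w=d.shape;u,v=np.meshgrid(np.arange(w),np.arange(h))
    P=np.stack([(u-K[0,2])/K[0,0]*d,(v-K[1,2])/K[1,1]*d,d],-1)
    W=(P-t)@R; W[d<=0]=np.nan; return W
def proj(n,X):
    c=cams.camera_info(n); return cv2.projectPoints(np.atleast_2d(X).astype(float),np.array(c['rvec'],float),np.array(c['tvec'],float),np.array(c['K'],float),None)[0].reshape(-1,2)
E
python3 - <<'E'
from h import *
for n in ("top","side"):
    print(n)
    for t in ("cup_small","cup_medium","cup_large","pot_mouth","stand","clamp_pivot","clamp_knob"):
        for r in nets.landmark_of(n,t)[:6]: print(t,np.round(r['at'],4),round(r['score'],2),(proj(n,r['at'])[0]*800/560).round())
K,R,t=cal("top");print(K,-R.T@t)
E
```

```text
top
cup_small [ 0.3616  0.3186 -0.0023] 0.81 [255. 382.]
cup_small [0.5742 0.3925 0.0009] 0.81 [224. 294.]
cup_small [ 0.3806  0.4387 -0.0005] 0.7 [205. 375.]
cup_small [ 0.4655  0.3247 -0.0016] 0.66 [253. 339.]
cup_small [0.4794 0.4239 0.0028] 0.65 [211. 334.]
cup_medium [ 5.495e-01 -4.592e-01 -2.000e-04] 0.58 [576. 301.]
cup_medium [0.6031 0.1387 0.0026] 0.56 [329. 281.]
cup_large [4.592e-01 1.391e-01 4.000e-04] 0.71 [330. 341.]
cup_large [ 0.4748 -0.2336  0.1399] 0.7 [493. 333.]
cup_large [ 0.5339 -0.1544  0.0893] 0.42 [454. 307.]
pot_mouth [ 0.5346 -0.1506  0.0917] 0.82 [453. 307.]
stand [ 0.5374 -0.1566 -0.0021] 0.59 [452. 307.]
clamp_pivot [ 0.5347 -0.2348  0.0986] 0.6 [490. 306.]
clamp_knob [ 0.4749 -0.2355  0.1396] 0.77 [494. 333.]
side
cup_small [ 0.3767  0.4383 -0.    ] 0.92 [310. 547.]
cup_small [0.4654 0.325  0.0007] 0.88 [322. 467.]
cup_small [0.4869 0.4218 0.0017] 0.87 [272. 498.]
cup_small [ 0.3656  0.3148 -0.0014] 0.86 [367. 497.]
cup_small [0.5718 0.3924 0.0009] 0.79 [253. 458.]
cup_medium [0.5985 0.1396 0.0037] 0.66 [341. 364.]
cup_large [0.4582 0.1405 0.0017] 0.61 [394. 402.]
pot_mouth [ 0.5372 -0.2331  0.1023] 0.63 [479. 246.]
pot_mouth [ 0.5377 -0.1533  0.0872] 0.6 [456. 271.]
stand [ 0.5382 -0.1552  0.0009] 0.96 [455. 299.]
clamp_pivot [ 0.537  -0.2332  0.0992] 0.87 [479. 248.]
clamp_pivot [ 0.3971 -0.3833  0.001 ] 0.5 [564. 273.]
clamp_knob [ 6.344e-01  3.019e-01 -6.000e-04] 0.6 [268. 407.]
clamp_knob [ 0.468  -0.241   0.1487] 0.51 [511. 242.]
[[445.7092296    0.         280.55627351]
 [  0.         445.7092296  210.15953258]
 [  0.           0.           1.        ]] [ 0.48197059 -0.01531958  1.53970854]
```

Run:
```python
from h import *
z=np.load("top0.npz");p,d=z['p'],z['d'];W=cloud("top",d)
crop=p[180:260,120:260][:,:,::-1];a=cv2.resize(crop,(700,400),interpolation=cv2.INTER_CUBIC)
z2=np.load("side0.npz");c2=z2['p'][220:400,140:310][:,:,::-1]
cv2.imwrite("pics/crop_t.png",a);cv2.imwrite("pics/crop_s.png",cv2.resize(c2,(566,600),interpolation=cv2.INTER_CUBIC))
cv2.imwrite("pics/crop_pot.png",cv2.resize(p[185:245,285:375][:,:,::-1],(800,533),interpolation=cv2.INTER_CUBIC))
# pot height map
print(np.round(W[214,300:360:1,:]*1000).astype(int)[:, [0,1,2]].tolist())
```

```text
[[541, -100, 8], [541, -103, 12], [540, -106, 18], [538, -106, 69], [538, -109, 86], [538, -112, 89], [540, -120, 22], [540, -123, 20], [540, -127, 14], [540, -130, 18], [540, -134, 16], [540, -137, 17], [540, -140, 20], [540, -144, 19], [540, -147, 15], [540, -150, 19], [540, -154, 16], [540, -157, 19], [540, -161, 19], [540, -165, 14], [539, -167, 25], [540, -171, 19], [540, -175, 16], [540, -178, 17], [540, -182, 15], [540, -185, 14], [539, -188, 22], [539, -192, 18], [539, -193, 37], [538, -194, 58], [537, -194, 86], [537, -196, 91], [536, -199, 92], [539, -213, 14], [540, -218, 3], [539, -220, 12], [539, -221, 26], [538, -221, 56], [537, -221, 77], [536, -222, 94], [535, -223, 111], [535, -226, 109], [536, -230, 105], [535, -233, 108], [535, -236, 109], [535, -239, 112], [535, -242, 114], [535, -246, 109], [539, -265, 8], [539, -268, 14], [539, -272, 11], [539, -275, 13], [539, -278, 12], [539, -282, 10], [539, -286, 6], [539, -289, 11], [539, -293, 9], [538, -296, 12], [539, -302, -5], [539, -306, -5]]
```

View pics/crop_t.png

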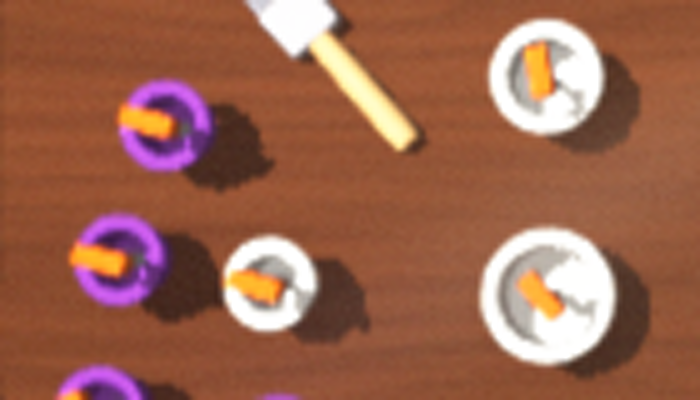

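View pics/crop_s.png

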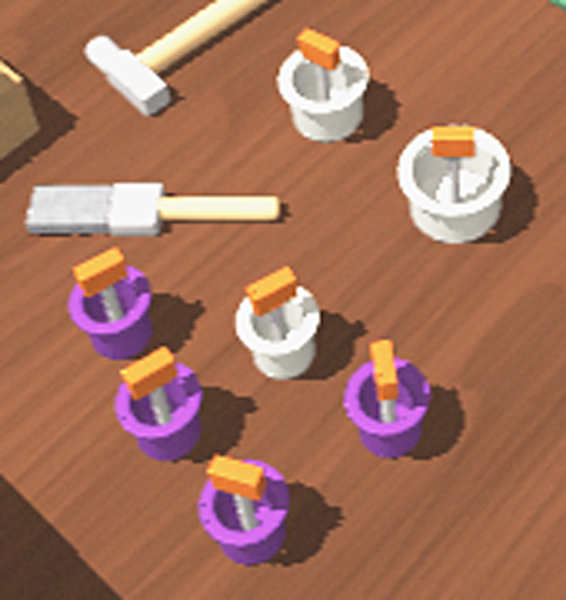

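View pics/crop_pot.png

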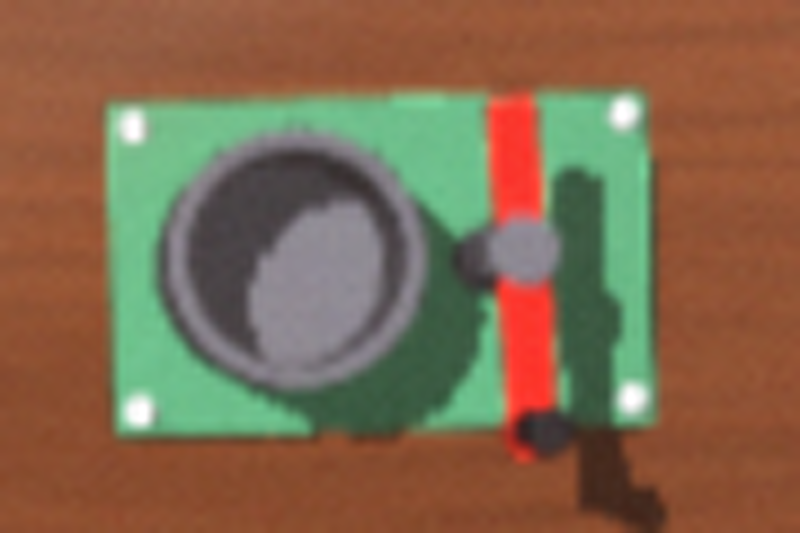

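Run:
```python
from h import *
from scipy.optimize import least_squares
K,R,t=cal("top");C=-R.T@t
z=np.load("top0.npz");p,d=z['p'].astype(int),z['d']
def plane(uv,h):
    r=np.stack([(uv[:,0]-K[0,2])/K[0,0],(uv[:,1]-K[1,2])/K[1,1],np.ones(len(uv))],-1)@R
    return C+r*((h-C[2])/r[:,2])[:,None]
hsv=cv2.cvtColor(z['p'],cv2.COLOR_RGB2HSV)
org=((hsv[...,0]<20)&(hsv[...,1]>150)&(hsv[...,2]>190)).astype(np.uint8)
for nm,c in (("large",(.459,.139)),("medium",(.602,.139)),("small",(.465,.325))):
    u,v=proj("top",[c[0],c[1],.09])[0]
    m=np.zeros_like(org);u,v=int(u),int(v);m[v-14:v+15,u-14:u+15]=org[v-14:v+15,u-14:u+15]
    ys,xs=np.nonzero(m);P=plane(np.stack([xs,ys],-1).astype(float),.099)[:,:2]
    rect=cv2.minAreaRect((P*1000).astype(np.float32)); q=P-P.mean(0);w,V=np.linalg.eigh(q.T@q)
    print(nm,len(xs),"block",P.mean(0).round(4),"long axis deg",np.degrees(np.arctan2(V[1,1],V[0,1])).round(1),rect)
    # flange circle
    white=((hsv[...,1]<60)&(hsv[...,2]>170))|(org>0)
    u,v=proj("top",[c[0],c[1],.055])[0];u,v=int(u),int(v);m=np.zeros_like(org);m[v-22:v+23,u-22:u+23]=white[v-22:v+23,u-22:u+23]
    cs=max(cv2.findContours(m,0,cv2.CHAIN_APPROX_NONE)[0],key=cv2.contourArea)[:,0].astype(float)
    Q=plane(cs,.054)[:,:2]
    f=least_squares(lambda a:np.hypot(*(Q-a[:2]).T)-a[2],[*c,.04],loss='soft_l1',f_scale=.002);print("  flange",f.x.round(4),np.abs(f.fun).mean().round(4))
# pot rim
W=cloud("top",d)
m=(np.abs(W[...,2]-.09)<.012)&(np.hypot(W[...,0]-.537,W[...,1]+.154)<.056)
ys,xs=np.nonzero(m);Q=plane(np.stack([xs,ys],-1).astype(float),.09)[:,:2]
f=least_squares(lambda a:np.hypot(*(Q-a[:2]).T)-a[2],[.537,-.154,.044],loss='soft_l1',f_scale=.002);print("rim mid",f.x.round(4),len(Q))
rr=np.hypot(*(Q-f.x[:2]).T);print(np.percentile(rr,[2,10,50,90,98]).round(4))
m=(W[...,2]>.125)&(np.hypot(W[...,0]-.47,W[...,1]+.24)<.03);print("knob",m.sum(),np.nanmean(W[m],0))
s=state();print(s['tool_pos'],s['tool_rot'])
from scipy.spatial.transform import Rotation as Ro
w,x,y,zz=s['tool_rot'];M=Ro.from_quat([x,y,zz,w]).as_matrix();print(M.round(3), "jaw az",np.degrees(np.arctan2(M[1,2],M[0,2])))
```

```text
large 36 block [0.4608 0.1395] long axis deg -135.3 ((460.130126953125, 139.7313232421875), (29.742454528808594, 12.733200073242188), 39.296504974365234)
  flange [0.4598 0.1396 0.0434] 0.0007
medium 29 block [0.6054 0.1377] long axis deg -173.7 ((605.8016967773438, 139.2373809814453), (33.1201057434082, 13.815707206726074), 9.021869659423828)
  flange [0.6057 0.1397 0.0366] 0.0007
small 28 block [0.4693 0.3186] long axis deg 55.0 ((469.86712646484375, 320.0243225097656), (22.66058349609375, 16.065397262573242), 89.28206634521484)
  flange [0.471  0.3228 0.0281] 0.0047
rim mid [ 0.5373 -0.1533  0.0438] 218
[0.0396 0.0402 0.0437 0.0469 0.0477]
knob 31 [ 0.47358554 -0.23566636  0.14418913]
[ 0.21361654 -0.58736094  0.23133492] [ 0.57918956  0.40563498  0.57916942 -0.40566304]
[[ 0.     0.94   0.342]
 [-0.     0.342 -0.94 ]
 [-1.    -0.     0.   ]] jaw az -70.01369515224397
```

Emit:
{"name": "play_rows", "arguments": {"motion": [[-1, [0.03, 0.04, 0.0], 0.08], [-1, [0.06, 0.08, 0.0], 0.16], [-1, [0.09, 0.12, 0.0], 0.24], [-1, [0.12, 0.16, 0.0], 0.32], [-1, [0.15, 0.2, 0.0], 0.38]]}}

```text
time: 1.3
tool_pos: [0.3644, -0.3857, 0.2315]
tool_rot: [0.646, 0.288, 0.645, -0.288]
contact_force: [-0.4, -0.6, -0.1]
gripper_width: 1.0
```

Run:
```python
from h import *
K,R,t=cal("side");C=-R.T@t;print(C)
z=np.load("side0.npz");hsv=cv2.cvtColor(z['p'],cv2.COLOR_RGB2HSV)
org=((hsv[...,0]<20)&(hsv[...,1]>150)&(hsv[...,2]>190))
def pose(az,c,up):
    a=np.radians(az);return None
for nm,c in (("large",(.4598,.1396)),("medium",(.6055,.139)),("small",(.470,.322))):
    u,v=proj("side",[*c,.09])[0].astype(int)
    m=np.zeros(org.shape,np.uint8);m[v-14:v+15,u-16:u+17]=org[v-14:v+15,u-16:u+17]
    best=[]
    for az in range(0,180,3):
        for dx in (-6,-4,-2,0,2,4,6):
          for dy in (-6,-4,-2,0,2,4,6):
            a=np.radians(az);X=np.array([[sx*.017,sy*.007,zz] for sx in(-1,1) for sy in(-1,1) for zz in(.077,.101)])
            XX=X.copy();XX[:,0]=c[0]+dx/1000+X[:,0]*np.cos(a)-X[:,1]*np.sin(a);XX[:,1]=c[1]+dy/1000+X[:,0]*np.sin(a)+X[:,1]*np.cos(a)
            h=cv2.convexHull(proj("side",XX).round().astype(np.int32));q=np.zeros_like(m);cv2.fillConvexPoly(q,h,1)
            best.append(((q&m).sum()/(q|m).sum(),az,dx,dy))
    best.sort(reverse=True);print(nm,m.sum(),best[:6])
```

```text
[-0.03155648  0.67168629  1.03201262]
large 62 [(np.float64(0.4217687074829932), 39, 0, 0), (np.float64(0.4161073825503356), 6, -4, 6), (np.float64(0.41379310344827586), 177, -4, 4), (np.float64(0.41333333333333333), 24, -2, 4), (np.float64(0.41333333333333333), 18, -2, 2), (np.float64(0.41333333333333333), 18, -4, 4)]Traceback (most recent call last):
  File "<stdin>", line 16, in <module>
  File "h.py", line 10, in proj
    c=cams.camera_info(n); return cv2.projectPoints(np.atleast_2d(X).astype(float),np.array(c['rvec'],float),np.array(c['tvec'],float),np.array(c['K'],float),None)[0].reshape(-1,2)
ValueError: time passes only in moves, steps and waits
```

Emit:
{"name": "play_rows", "arguments": {"motion": [[-1, [0.02, 0.045, 0.0], 0], [-1, [0.04, 0.09, 0.0], 0], [-1, [0.06, 0.135, 0.0], 0], [-1, [0.08, 0.18, 0.0], 0], [-1, [0.096, 0.227, 0.0], 0]]}}

```text
time: 1.8
tool_pos: [0.4602, -0.1585, 0.2316]
tool_rot: [0.646, 0.289, 0.645, -0.289]
contact_force: [1.2, -0.9, -0.9]
gripper_width: 1.001
```

Emit:
{"name": "play_rows", "arguments": {"motion": [[-1, [0.0, 0.048, 0.0], 0], [-1, [0.0, 0.096, 0.0], 0], [-1, [0.0, 0.144, 0.0], 0], [-1, [0.0, 0.192, 0.0], 0], [-1, [0.0, 0.24, 0.0], 0]]}}

```text
time: 2.3
tool_pos: [0.4593, 0.0816, 0.2317]
tool_rot: [0.646, 0.289, 0.645, -0.289]
contact_force: [1.0, 1.0, 0.1]
gripper_width: 1.0
```

Emit:
{"name": "play_rows", "arguments": {"motion": [[-1, [0.0, 0.04, 0.0], 0], [-1, [0.0, 0.06, 0.0], 0], [-1, [0.0, 0.06, 0.0], 0]]}}

```text
time: 2.6
tool_pos: [0.4592, 0.1418, 0.2314]
tool_rot: [0.646, 0.288, 0.646, -0.287]
contact_force: [0.1, -0.7, -0.4]
gripper_width: 0.998
```

Run:
```python
from h import *
s=state();print(s['time'],s['tool_pos'])
p,d=cams.grab_frame("top");q,_=cams.grab_frame("side")
cv2.imwrite("pics/a1.png",np.hstack([cv2.resize(p[170:280,180:300][:,:,::-1],None,fx=3.3,fy=5),cv2.resize(q[190:300,200:320][:,:,::-1],None,fx=3.3,fy=5)]))
```

```text
2.6 [0.45924419 0.14183917 0.23142643]
```

Emit:
{"name": "play_rows", "arguments": {"motion": [[-1, [0.0, 0.0, -0.04], 0], [-1, [0.0, 0.0, -0.08], 0], [-1, [0.0, 0.0, -0.11], 0], [-1, [0.0, 0.0, -0.11], 0]]}}

```text
time: 3.1
tool_pos: [0.456, 0.1377, 0.1162]
tool_rot: [0.642, 0.288, 0.648, -0.292]
contact_force: [0.1, -1.0, -1.2]
gripper_width: 0.996
```

Run:
```python
from h import *
s=state();print(s['time'],s['tool_pos'])
q,_=cams.grab_frame("side")
cv2.imwrite("pics/a2.png",cv2.resize(q[180:310,200:340][:,:,::-1],None,fx=4.5,fy=4.5,interpolation=cv2.INTER_CUBIC))
```

```text
3.1 [0.45600898 0.13773145 0.11620303]
```

View pics/a2.png

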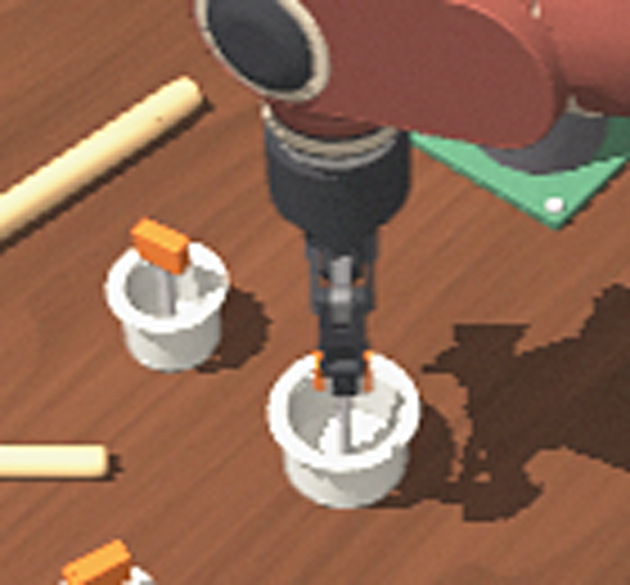

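The gripper is centred on the large cup's block in the side view, with orange showing evenly on both sides of the finger at about (345,370). Next I'll descend.

Emit:
{"name": "play_rows", "arguments": {"motion": [[-1, [0.0, 0.0, -0.03], 0], [-1, [0.0, 0.0, -0.05], 0], [-1, [0.0, 0.0, -0.05], 0], [-1, [0.0, 0.0, -0.05], 0]]}}

```text
time: 3.55
tool_pos: [0.4611, 0.1394, 0.0735]
tool_rot: [0.646, 0.29, 0.644, -0.289]
contact_force: [-0.2, -0.6, 0.8]
gripper_width: 1.002
```

Emit:
{"name": "play_rows", "arguments": {"motion": [[1, [0.0, 0.0, 0.0], 0], [1, [0.0, 0.0, 0.0], 0], [1, [0.0, 0.0, 0.0], 0], [1, [0.0, 0.0, 0.0], 0], [1, [0.0, 0.0, 0.0], 0]]}}

```text
time: 4.05
tool_pos: [0.4595, 0.1398, 0.0715]
tool_rot: [0.645, 0.289, 0.645, -0.289]
contact_force: [1.8, -1.3, -4.7]
gripper_width: 0.155
```

Emit:
{"name": "play_rows", "arguments": {"motion": [[1, [0.0, 0.0, 0.02], 0], [1, [0.0, 0.0, 0.05], 0], [1, [0.0, 0.0, 0.09], 0], [1, [0.0, 0.0, 0.13], 0], [1, [0.0, 0.0, 0.13], 0]]}}

```text
time: 4.55
tool_pos: [0.4629, 0.1402, 0.2078]
tool_rot: [0.649, 0.291, 0.642, -0.287]
contact_force: [-0.2, -0.4, -1.8]
gripper_width: 0.15
```

Emit:
{"name": "play_rows", "arguments": {"motion": [[1, [0.01, -0.035, 0.0], 0], [1, [0.02, -0.075, 0.0], 0], [1, [0.03, -0.115, 0.0], 0], [1, [0.04, -0.155, 0.0], 0], [1, [0.05, -0.195, 0.0], 0]]}}

```text
time: 5.05
tool_pos: [0.5087, -0.0566, 0.199]
tool_rot: [0.644, 0.289, 0.647, -0.289]
contact_force: [0.2, 1.2, -2.9]
gripper_width: 0.155
```

Emit:
{"name": "play_rows", "arguments": {"motion": [[1, [0.01, -0.035, 0.0], 0], [1, [0.02, -0.07, 0.0], 0], [1, [0.027, -0.098, 0.0], 0], [1, [0.027, -0.098, 0.0], 0], [1, [0.027, -0.098, 0.0], 0]]}}

```text
time: 5.55
tool_pos: [0.5356, -0.1533, 0.1991]
tool_rot: [0.644, 0.29, 0.647, -0.289]
contact_force: [0.7, -0.3, -2.9]
gripper_width: 0.152
```

Run:
```python
from h import *
s=state();print(s['time'],s['tool_pos'],s['contact_force'],s['gripper_width'])
p,d=cams.grab_frame("top");q,e=cams.grab_frame("side")
np.savez("b.npz",p=p,d=d,q=q,e=e)
cv2.imwrite("pics/b_side.png",cv2.resize(q[110:260,240:400][:,:,::-1],None,fx=4,fy=4,interpolation=cv2.INTER_CUBIC))
cv2.imwrite("pics/b_top.png",cv2.resize(p[150:280,270:400][:,:,::-1],None,fx=4.5,fy=4.5,interpolation=cv2.INTER_CUBIC))
```

```text
5.55 [ 0.53558784 -0.15328539  0.19908559] [ 0.73586105 -0.30922526 -2.92245062] 0.152088787890134
```

View pics/b_side.png

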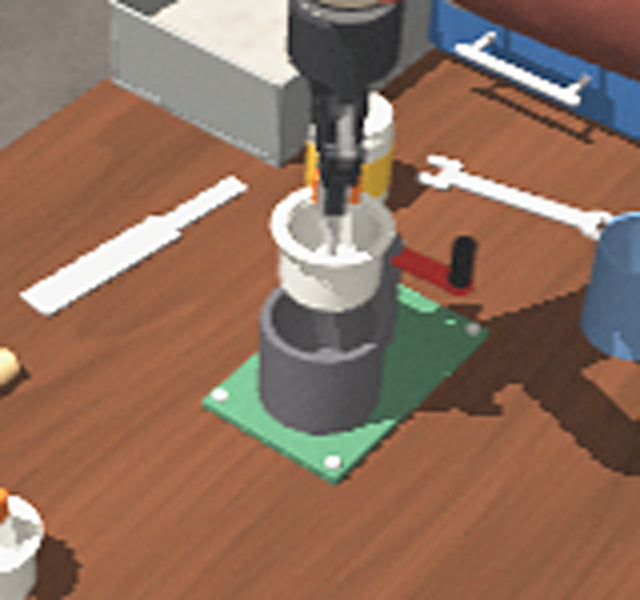

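View pics/b_top.png

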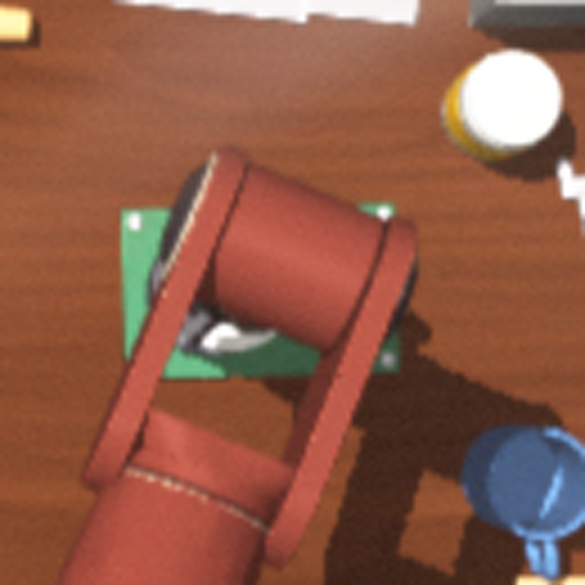

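Run:
```python
from h import *
from scipy.optimize import least_squares
z=np.load("b.npz");W=cloud("side",z['e']);hsv=cv2.cvtColor(z['q'],cv2.COLOR_RGB2HSV)
near=np.hypot(W[...,0]-.536,W[...,1]+.153)<.07
C=np.array([-.0316,.6717])
def fit(m,r,g=(.536,-.153)):
    Q=W[m][:,:2]
    f=least_squares(lambda a:np.hypot(*(Q-a[:2]).T)-r,g,loss='soft_l1',f_scale=.002)
    f3=least_squares(lambda a:np.hypot(*(Q-a[:2]).T)-a[2],[*g,r],loss='soft_l1',f_scale=.002)
    return len(Q),f.x.round(4),f3.x.round(4),np.abs(f.fun).mean().round(4)
Z=W[...,2]
v=np.array([.5680,-.8247]);v/=np.hypot(*v)   # view dir
front=((W[...,:2]-np.array([.536,-.153]))@v)<-.005
print("cup wall",fit(near&front&(Z>.137)&(Z<.172),.037))
print("pot wall",fit(near&front&(Z>.02)&(Z<.085),.048))
m=near&(Z>.12);print(np.histogram(Z[m],np.arange(.12,.24,.005)))
```

```text
cup wall (228, array([ 0.5319, -0.1553]), array([ 0.5317, -0.1549,  0.0366]), np.float64(0.0022))
pot wall (464, array([ 0.5341, -0.1551]), array([ 0.5337, -0.1545,  0.0473]), np.float64(0.0012))
(array([  0,   1,  20,  51,  46,  59,  44,  61,  61,  58,  48,  32, 132,
        64,   6,   0,   1,  10,  17,  14,  19,  19,   6]), array([0.12 , 0.125, 0.13 , 0.135, 0.14 , 0.145, 0.15 , 0.155, 0.16 ,
       0.165, 0.17 , 0.175, 0.18 , 0.185, 0.19 , 0.195, 0.2  , 0.205,
       0.21 , 0.215, 0.22 , 0.225, 0.23 , 0.235]))
```

Emit:
{"name": "play_rows", "arguments": {"motion": [[1, [0.0015, 0.0, -0.02], 0], [1, [0.0015, 0.0, -0.035], 0], [1, [0.0015, 0.0, -0.045], 0], [1, [0.0015, 0.0, -0.052], 0], [1, [0.0015, 0.0, -0.052], 0]]}}

```text
time: 6.15
tool_pos: [0.5373, -0.1527, 0.1478]
tool_rot: [0.644, 0.289, 0.646, -0.289]
contact_force: [0.4, -0.9, -2.9]
gripper_width: 0.157
```

Emit:
{"name": "play_rows", "arguments": {"motion": [[1, [0.0, 0.0, -0.012], 0], [1, [0.0, 0.0, -0.024], 0], [1, [0.0, 0.0, -0.032], 0], [1, [0.0, 0.0, -0.032], 0], [1, [0.0, 0.0, -0.032], 0]]}}

```text
time: 6.65
tool_pos: [0.538, -0.1534, 0.1169]
tool_rot: [0.645, 0.289, 0.645, -0.289]
contact_force: [0.6, 0.3, -3.0]
gripper_width: 0.152
```

Emit:
{"name": "play_rows", "arguments": {"motion": [[1, [0.0, 0.0, -0.002], 0], [1, [0.0, 0.0, -0.004], 0], [1, [0.0, 0.0, -0.004], 0]]}}

```text
time: 6.95
tool_pos: [0.5381, -0.1534, 0.1133]
tool_rot: [0.645, 0.289, 0.645, -0.289]
contact_force: [-0.2, -0.2, -2.4]
gripper_width: 0.153
```

Emit:
{"name": "play_rows", "arguments": {"motion": [[1, [0.0, 0.0, -0.001], 0], [1, [0.0, 0.0, -0.002], 0], [1, [0.0, 0.0, -0.002], 0]]}}

```text
time: 7.25
tool_pos: [0.5382, -0.1534, 0.1114]
tool_rot: [0.645, 0.289, 0.645, -0.289]
contact_force: [0.7, 0.1, -3.4]
gripper_width: 0.154
```

Emit:
{"name": "play_rows", "arguments": {"motion": [[1, [0.0, 0.0, -0.001], 0], [1, [0.0, 0.0, -0.002], 0], [1, [0.0, 0.0, -0.002], 0]]}}

```text
time: 7.55
tool_pos: [0.5383, -0.1533, 0.1113]
tool_rot: [0.645, 0.289, 0.645, -0.289]
contact_force: [-6.7, 2.0, 7.3]
gripper_width: 0.155
```

Emit:
{"name": "play_rows", "arguments": {"motion": [[1, [0.0, 0.0, 0.001], 0], [-0.2, [0.0, 0.0, 0.001], 0], [-0.2, [0.0, 0.0, 0.001], 0], [-0.2, [0.0, 0.0, 0.001], 0], [-0.2, [0.0, 0.0, 0.001], 0]]}}

```text
time: 8.05
tool_pos: [0.5382, -0.1534, 0.1103]
tool_rot: [0.645, 0.289, 0.645, -0.289]
contact_force: [0.2, 0.0, -0.8]
gripper_width: 0.602
```

Emit:
{"name": "play_rows", "arguments": {"motion": [[-0.2, [0.0, 0.0, 0.015], 0], [-0.2, [0.0, 0.0, 0.05], 0], [-0.2, [0.0, 0.0, 0.1], 0], [-0.2, [0.0, 0.0, 0.12], 0], [-0.2, [0.0, 0.0, 0.12], 0]]}}

```text
time: 8.55
tool_pos: [0.5406, -0.1544, 0.237]
tool_rot: [0.649, 0.289, 0.642, -0.289]
contact_force: [-0.5, -0.3, -0.2]
gripper_width: 0.6
```

Emit:
{"name": "play_rows", "arguments": {"motion": [[-0.2, [-0.02, -0.025, 0.0], -0.1], [-0.2, [-0.04, -0.05, 0.0], -0.2], [-0.2, [-0.06, -0.08, 0.0], -0.35], [-0.2, [-0.066, -0.085, 0.0], -0.5], [-0.2, [-0.066, -0.085, 0.0], -0.63]]}}

```text
time: 9.05
tool_pos: [0.4706, -0.2392, 0.2293]
tool_rot: [0.521, 0.477, 0.523, -0.477]
contact_force: [-0.6, 0.7, 0.0]
gripper_width: 0.597
```

Run:
```python
from h import *
K,R,t=cal("top");C=-R.T@t
z=np.load("top0.npz");hsv=cv2.cvtColor(z['p'],cv2.COLOR_RGB2HSV)
def plane(uv,h):
    uv=np.atleast_2d(uv).astype(float)
    r=np.stack([(uv[:,0]-K[0,2])/K[0,0],(uv[:,1]-K[1,2])/K[1,1],np.ones(len(uv))],-1)@R
    return (C+r*((h-C[2])/r[:,2])[:,None]).round(4)
print("knob",plane((346.4,233.1),.145),"pivot cap",plane((343.6,212.6),.113))
red=((hsv[...,0]<6)|(hsv[...,0]>174))&(hsv[...,1]>180)&(hsv[...,2]>120)
m=np.zeros(red.shape,bool);m[190:240,335:352]=red[190:240,335:352]
ys,xs=np.nonzero(m);P=plane(np.stack([xs,ys],-1),.107)[:,:2];q=P-P.mean(0);w,V=np.linalg.eigh(q.T@q)
print("bar",P.mean(0),np.degrees(np.arctan2(V[1,1],V[0,1])),P.min(0),P.max(0))
s=state();print(s['time'],s['tool_pos'],s['joint_pos'])
q,e=cams.grab_frame("side")
cv2.imwrite("pics/c_side.png",cv2.resize(q[110:260,240:400][:,:,::-1],None,fx=4,fy=4,interpolation=cv2.INTER_CUBIC))
np.savez("c.npz",q=q,e=e)
for n in("clamp_knob","clamp_pivot","cup_large"):
    for r in nets.landmark_of("side",n)[:2]:print(n,np.round(r['at'],4),round(r['score'],2))
```

```text
knob [[ 0.4741 -0.2367  0.145 ]] pivot cap [[ 0.5397 -0.2341  0.113 ]]
bar [ 0.53257394 -0.23343028] -178.1717024322947 [ 0.4646 -0.2425] [ 0.5936 -0.2239]
9.05 [ 0.47062248 -0.2392048   0.22925219] [-6.11119962e-01 -1.79034737e-01  1.83766601e+00 -2.65692135e-04
  1.48484279e+00  8.69100075e-01]
clamp_knob [ 0.4708 -0.2401  0.147 ] 0.72
clamp_pivot [ 0.537  -0.2323  0.0997] 0.67
cup_large [ 0.5351 -0.1522  0.0412] 0.91
```

View pics/c_side.png

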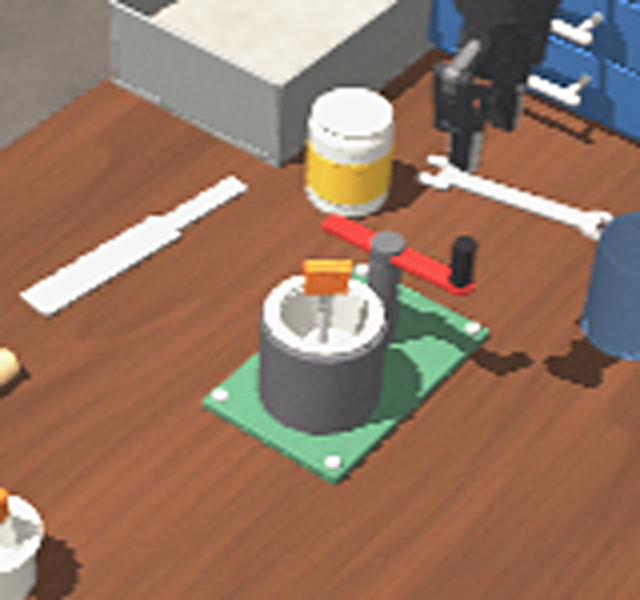

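The cup hangs with its flange on the rim at about (322,305) in this crop, and the block is upright. The fingers are above the knob at (462,262). I'll lower them loosely around it.

Emit:
{"name": "play_rows", "arguments": {"motion": [[-0.2, [0.0, 0.0, -0.03], 0], [-0.2, [0.0, 0.0, -0.06], 0], [-0.2, [0.0, 0.0, -0.07], 0], [-0.2, [0.0, 0.0, -0.07], 0]]}}

```text
time: 9.65
tool_pos: [0.4711, -0.2373, 0.1581]
tool_rot: [0.523, 0.474, 0.526, -0.474]
contact_force: [0.0, 0.4, 0.1]
gripper_width: 0.601
```

Run:
```python
from h import *
s=state();print(s['time'],s['tool_pos'])
q,e=cams.grab_frame("side")
cv2.imwrite("pics/d_side.png",cv2.resize(q[110:240,280:420][:,:,::-1],None,fx=4.5,fy=4.5,interpolation=cv2.INTER_CUBIC))
```

```text
9.65 [ 0.47106764 -0.23726656  0.15811498]
```

View pics/d_side.png

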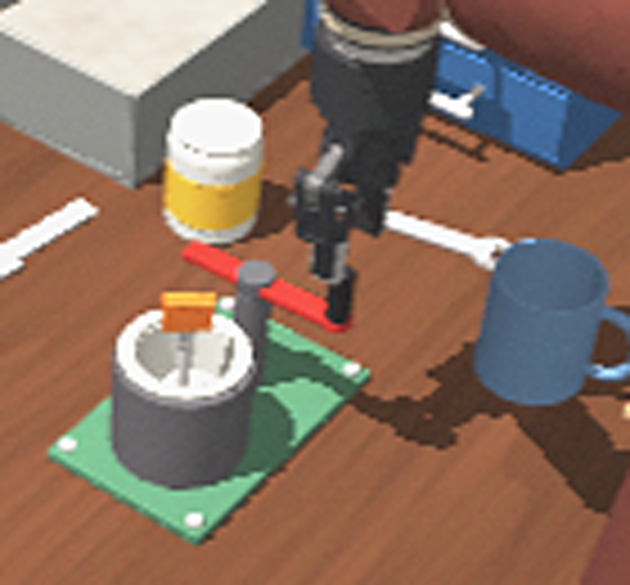

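Emit:
{"name": "play_rows", "arguments": {"motion": [[-0.2, [0.0, 0.0, -0.02], 0], [-0.2, [0.0, 0.0, -0.042], 0], [-0.2, [0.0, 0.0, -0.042], 0], [0.3, [0.0, 0.0, -0.042], 0], [0.3, [0.0, 0.0, -0.042], 0]]}}

```text
time: 10.2
tool_pos: [0.4733, -0.2391, 0.1206]
tool_rot: [0.525, 0.475, 0.523, -0.474]
contact_force: [-1.2, -0.0, 0.1]
gripper_width: 0.352
```

Run:
```python
from h import *
s=state();print(s['time'],s['tool_pos'],s['gripper_width'],s['contact_force'])
q,e=cams.grab_frame("side")
cv2.imwrite("pics/e_side.png",cv2.resize(q[110:240,280:420][:,:,::-1],None,fx=4.5,fy=4.5,interpolation=cv2.INTER_CUBIC))
p,e=cams.grab_frame("top")
cv2.imwrite("pics/e_top.png",cv2.resize(p[150:280,270:400][:,:,::-1],None,fx=4.5,fy=4.5,interpolation=cv2.INTER_CUBIC))
```

```text
10.2 [ 0.47332204 -0.23910492  0.12062855] 0.35226510118919074 [-1.23753784 -0.04931411  0.05781825]
```

View pics/e_side.png

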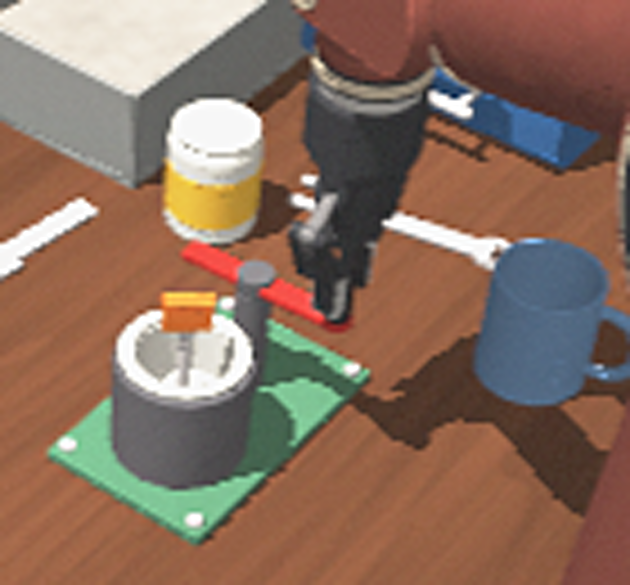

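View pics/e_top.png

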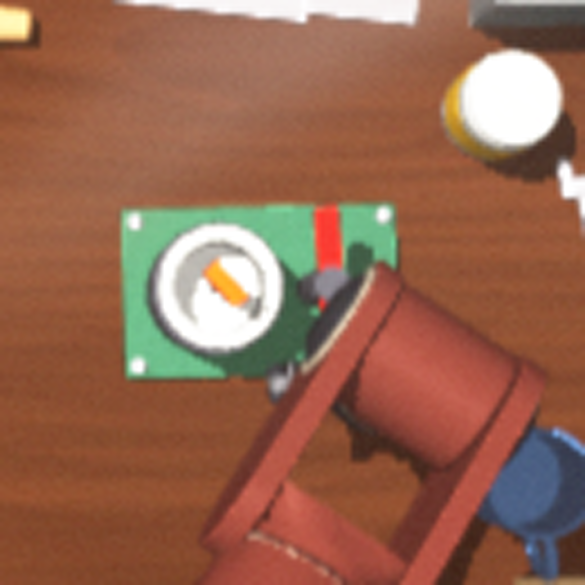

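Emit:
{"name": "play_rows", "arguments": {"motion": [[0.3, [0.0017, -0.008, 0.0], 0.122], [0.3, [0.0037, -0.0156, 0.0], 0.244], [0.3, [0.0066, -0.023, 0.0], 0.366], [0.3, [0.0104, -0.03, 0.0], 0.489], [0.3, [0.015, -0.0364, 0.0], 0.611]]}}

```text
time: 10.8
tool_pos: [0.4876, -0.275, 0.1194]
tool_rot: [0.644, 0.294, 0.643, -0.293]
contact_force: [0.1, 1.8, 0.7]
gripper_width: 0.353
```

Emit:
{"name": "play_rows", "arguments": {"motion": [[0.3, [0.0053, -0.0059, 0.0], 0.122], [0.3, [0.0114, -0.011, 0.0], 0.244], [0.3, [0.018, -0.0154, 0.0], 0.366], [0.3, [0.0251, -0.0189, 0.0], 0.489], [0.3, [0.0326, -0.0216, 0.0], 0.611]]}}

```text
time: 11.3
tool_pos: [0.5201, -0.2965, 0.1192]
tool_rot: [0.702, 0.086, 0.702, -0.086]
contact_force: [-0.6, 0.7, 1.5]
gripper_width: 0.352
```

Emit:
{"name": "play_rows", "arguments": {"motion": [[0.3, [0.0066, -0.0015, 0.0], 0.105], [0.3, [0.0134, -0.0023, 0.0], 0.21], [0.3, [0.0202, -0.0025, 0.0], 0.314], [0.3, [0.0236, -0.0023, 0.0], 0.314], [0.3, [0.0236, -0.0023, 0.0], 0.314]]}}

```text
time: 11.8
tool_pos: [0.5434, -0.2992, 0.1191]
tool_rot: [0.707, -0.022, 0.707, 0.022]
contact_force: [-2.8, -0.9, 1.4]
gripper_width: 0.349
```

Run:
```python
from h import *
s=state();print(s['time'],s['tool_pos'],s['gripper_width'],s['contact_force'])
q,e=cams.grab_frame("side")
cv2.imwrite("pics/f_side.png",cv2.resize(q[110:240,280:420][:,:,::-1],None,fx=4.5,fy=4.5,interpolation=cv2.INTER_CUBIC))
p,e=cams.grab_frame("top")
cv2.imwrite("pics/f_top.png",cv2.resize(p[150:280,270:400][:,:,::-1],None,fx=4.5,fy=4.5,interpolation=cv2.INTER_CUBIC))
```

```text
11.8 [ 0.54340425 -0.2991748   0.11906677] 0.34886806884915517 [-2.76354342 -0.87558835  1.39771675]
```

View pics/f_side.png

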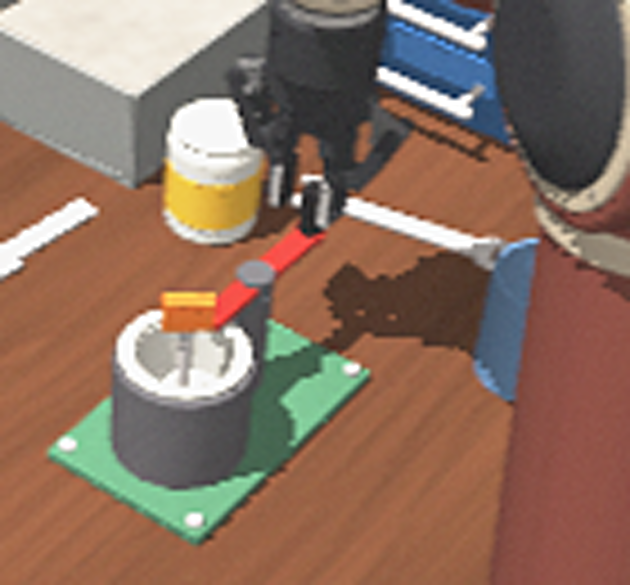

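View pics/f_top.png

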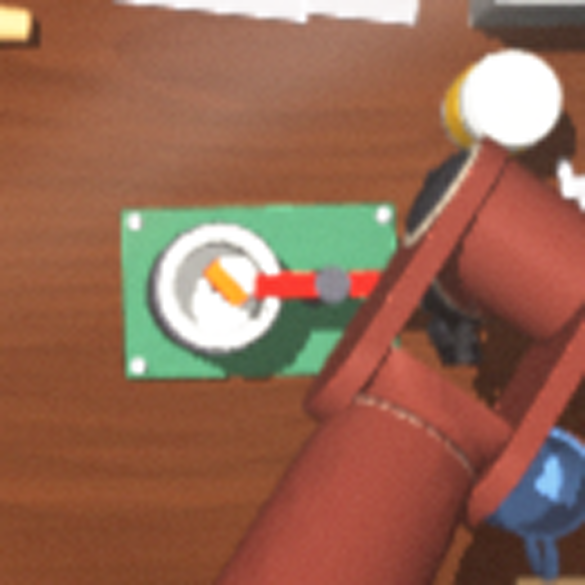

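Emit:
{"name": "play_rows", "arguments": {"motion": [[0.3, [0.002, 0.0, 0.0], 0], [0.3, [0.004, 0.0, 0.0], 0], [0.3, [0.004, 0.0, 0.0], 0]]}}

```text
time: 12.2
tool_pos: [0.5436, -0.2991, 0.1186]
tool_rot: [0.703, -0.022, 0.71, 0.023]
contact_force: [-16.5, -0.2, 9.0]
gripper_width: 0.352
```

Emit:
{"name": "play_rows", "arguments": {"motion": [[0.3, [-0.005, 0.0, 0.0], 0], [0.3, [-0.01, 0.0, 0.0], 0], [-0.2, [-0.01, 0.0, 0.0], 0], [-0.2, [-0.01, 0.0, 0.0], 0], [-0.2, [-0.01, 0.0, 0.0], 0]]}}

```text
time: 12.7
tool_pos: [0.5376, -0.2985, 0.1183]
tool_rot: [0.707, -0.023, 0.707, 0.023]
contact_force: [0.1, -0.8, -0.2]
gripper_width: 0.598
```

Emit:
{"name": "play_rows", "arguments": {"motion": [[-0.2, [0.0, 0.0, 0.03], 0], [-0.2, [0.0, 0.0, 0.07], 0], [-0.2, [0.0, 0.0, 0.11], 0], [-0.2, [0.0, 0.0, 0.13], 0], [-0.2, [0.0, 0.0, 0.13], 0]]}}

```text
time: 13.2
tool_pos: [0.5394, -0.2998, 0.2536]
tool_rot: [0.709, -0.025, 0.704, 0.021]
contact_force: [0.4, 0.7, -0.3]
gripper_width: 0.6
```

Emit:
{"name": "play_rows", "arguments": {"motion": [[-0.2, [-0.03, -0.035, 0.0], 0], [-0.2, [-0.06, -0.07, 0.0], 0], [-0.2, [-0.09, -0.105, 0.0], 0], [-0.2, [-0.12, -0.14, 0.0], 0], [-0.2, [-0.12, -0.14, 0.0], 0]]}}

```text
time: 13.7
tool_pos: [0.4137, -0.4416, 0.2461]
tool_rot: [0.706, -0.02, 0.708, 0.021]
contact_force: [0.9, -0.1, -0.6]
gripper_width: 0.6
```

Run:
```python
from h import *
s=state();print(s['time'],s['tool_pos'],s['contact_force'])
q,e=cams.grab_frame("side")
p,d=cams.grab_frame("top");np.savez("g.npz",p=p,d=d,q=q,e=e)
cv2.imwrite("pics/g_side.png",cv2.resize(q[110:240,260:400][:,:,::-1],None,fx=4.5,fy=4.5,interpolation=cv2.INTER_CUBIC))
cv2.imwrite("pics/g_top.png",cv2.resize(p[:,:,::-1],(800,600),interpolation=cv2.INTER_CUBIC))
for c in("side","top"):
  for n in("clamp_knob","clamp_pivot","cup_large"):
    for r in nets.landmark_of(c,n)[:1]:print(c,n,np.round(r['at'],4),round(r['score'],2))
W=cloud("side",e);hsv=cv2.cvtColor(q,cv2.COLOR_RGB2HSV)
w=(hsv[...,1]<50)&(hsv[...,2]>200)&(np.hypot(W[...,0]-.537,W[...,1]+.154)<.05)&(W[...,2]>.07)
Q=W[w];A=np.c_[Q[:,:2]-[.537,-.154],np.ones(len(Q))]
print("flange z pctl",np.percentile(Q[:,2],[5,25,50,75,95]).round(3),len(Q))
```

```text
13.7 [ 0.41366823 -0.44157243  0.24607887] [ 0.88899926 -0.09574556 -0.55607634]
side clamp_knob [ 0.5343 -0.3016  0.1465] 0.73
side clamp_pivot [ 0.5376 -0.2349  0.1017] 0.5
side cup_large [ 0.5357 -0.1555  0.0426] 0.78
top clamp_knob [ 0.5393 -0.2993  0.1406] 0.55
top clamp_pivot [ 0.5379 -0.2381  0.0983] 0.63
top cup_large [ 0.5371 -0.1573  0.0396] 0.97
flange z pctl [0.073 0.092 0.095 0.097 0.1  ] 198
```

View pics/g_side.png

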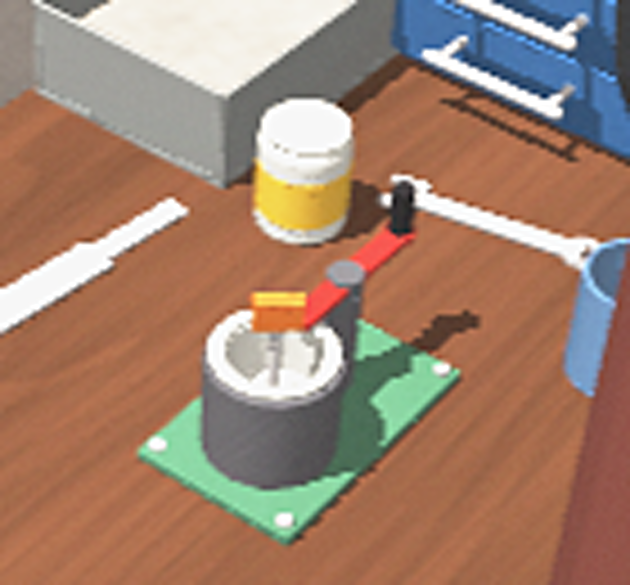

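View pics/g_top.png

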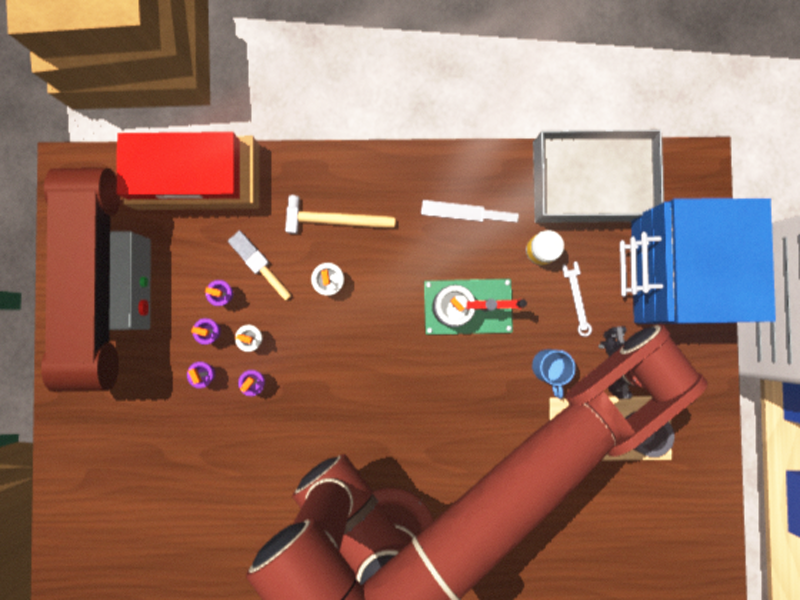

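The cup hangs in the pot with its flange at z≈0.095. The clamp is closed, with pot, pivot and knob in one line at (455,306), (490,304) and (521,303). Everything else is where it was, so I'm handing the job in.

Run:
```python
from plant import workorder
print(workorder.job_done())
```

```text
the job is handed in; nothing more can be done
None
```

The large cup nests in the pot on the green stand. It hangs there upright by its flange, and the red clamp is swung closed over it; I handed the job in at about 14 s.

- **Choosing the cup:** The camera showed a bore of about 80 mm, so I tried the large cup first. It slid in without resistance, and its flange met the rim at the expected height.
- **Closing the clamp:** I swung it by its knob until it met the stop, where the tool pushed with about 16 N and moved no further. Then I backed off and lifted clear.
- **Last checks:** The flange top measured 0.095 m and the cup's underside about 0.041 m, where 0.095 m and 0.040 m are right. Pot, pivot and knob lie in one line.
- **Other things on the bench:** In the last pictures the small and medium cups still stand on the bench where they started. The bystanders and the purple look-alikes have not moved.
- **Disagreements:** No check failed. The two cameras disagreed by 2 to 5 mm on some positions, such as the knob at x = 0.534 m or 0.539 m. One script stopped at a camera call limit before it had checked the small and medium cups' grip angles, which I did not need.

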